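# Close a plaster mould in the ratchet clamp and free it

### The job

Close the two-part plaster mould in the bench clamp: pump the clamp's trigger until the jaw has pushed the front half fully home against the back half and holds it snugly by itself with the trigger let go; then press the release until the jaw has sprung all the way back, leaving the mould closed. Finish the pumping by feel, because hard squeezing chips the plaster. Do not touch the mould or the jaw with the gripper, and leave the cup, wooden pieces, little bottle and pot around the clamp where they are.

Things in the scene. Friction and masses are not known exactly. Their poses are not given: they have to be found in the camera images.
- clamp: Ratchet clamp fixed on a plywood board (200 x 485 x 18 mm; y -187 to +297, x +-100 mm). Origin on the table under the trigger pivot. y: the clamp's long axis, the way the jaw advances; z up. Black housing 48 mm wide, y -175 to +30 mm, top 90 mm high (ears at the pivot 103). At y 105 to 290 mm two wooden rails, 38 mm high, 93 mm apart, guide the mould. All heights here are above the table.
- housing_top (a point): Middle of the top of the clamp's fixed upright grip, 28 (x) x 24 (y) mm, 158 mm high, between the trigger (at +y) and the release (at -y). It does not move and need not be touched.
- trigger_pivot (a point): Pivot of the trigger, parallel to the clamp's x, 88 mm high, right above the clamp's origin.
- trigger (a joint): Swing of the trigger, rad: 0 at rest (leaning 0.25 towards +y), grows as its top goes towards -y, stop at 0.55; a spring swings it back. After about 1 mm of lost motion it drives the jaw forward, 45 mm per rad. The ratchet's teeth are 5 mm apart: a full swing gains 20 mm (four clicks), 0.45 rad gains 15 mm. On the way back the jaw stays at the last click it passed.
- trigger_bar (a point): Centre of the trigger's cross bar, a free-turning black roller 24 mm thick, 56 mm long, 85 mm from the pivot, at rest 170 mm high, 21 mm to +y of the pivot. Push it from its +y side (free above 105 mm) towards -y, 46 mm to the stop. Force along y: 4 to 7 N free, 1 to 2 N more as the mould half slides; once the halves meet 1 N more is 1.9 N more at the jaw; 16 N in all is about 20 N there.
- jaw: Toothed steel bar 14 x 16 mm, 55 mm high, with a head 50 x 12 x 58 mm and a round pad 44 mm wide at its +y end. Slides along the clamp's y; the y of its origin in the clamp's frame is its travel: 0 fully back, to 105 mm. A spring of 4 to 5 N returns it when the pawls are lifted; else it stays at the last click. It should hold the mould with more than 6 N; over 28 N at any time chips the plaster.
- pad_rest (a point): Centre of the front (+y) face of the jaw's rubber pad when unloaded, a point of the jaw 95 mm to +y of its origin. The pad is sprung: 2 N per mm it is pressed in. Letting the trigger go, the jaw backs off to the last click, by up to 5 mm (10 N of squeeze).
- release (a joint): How far the release is pressed, m: 0 up, 0.010 fully down. Beyond 6.5 mm both pawls are out of the teeth. It springs up when let go, and the pawls drop in again.
- release_top (a point): Centre of the top of the release, a black push pad 36 (x) x 32 (y) mm on the housing behind the fixed grip, at clamp y -152 mm, 109 mm high. Press straight down with about 6 to 15 N, and keep it down for about a second, until the jaw is fully back.
- mould_back: Back half of the mould, fixed on the board against a steel stop: plaster block 90 (x) x 45 (y) x 70 (z) mm. Origin: bottom edge of its parting face, in the middle; the block lies to +y, axes as the clamp's. Two round keys 14 mm thick stand 8 mm out of the face towards -y. Its place along the clamp's y varies (185 to 212 mm), so the number of strokes varies.
- mould_front: Front half of the mould, loose between the rails (1.5 mm play each side), 0.26 to 0.44 kg: plaster block 90 (x) x 45 (y) x 70 (z) mm with two 18 mm sockets in its +y face. Origin: centre of its underside, axes as the clamp's. Fully home, it lies 22.5 mm to -y of mould_back's origin; at the start a gap of 12 to 24 mm is open.
- test_cup: Bystander: small terracotta test cup, 34 mm wide, 32 mm high, standing on the clamp's board on its +x edge
- wood_wedge: Bystander: flat wooden block 22 x 75 x 10 mm lying on the clamp's board outside the -x rail
- rib: Bystander: flat wooden rib 26 x 80 x 6 mm lying on the clamp's board beside the housing, -x side
- dropper: Bystander: small amber bottle with black cap, 40 mm wide, 100 mm high, on the table at the left
- pinch_pot: Bystander: clay-grey pot, 100 mm wide, 62 mm high, on the table at the right
Not all that is in view belongs to the job. What is shaped like the mould_front but pink is not meant.

How it is judged:
By the outcome, as a careful person would: the job done as asked, in the order asked, and still so for the second after the job is handed in, with the robot touching nothing.
It also fails if it takes over 56 s, if anything falls off the work surface, if the arm or the gripper's body presses on something with over 40 N, if the wrist force passes 120 N, or if a joint passes its speed limit or range.

### The arm

A 6-joint arm with a two-finger parallel gripper is mounted at the origin on the work surface. World frame = base frame: x ahead of the robot, y to its left, z up, the work surface at z = 0. Lengths are in m, angles in rad, forces in N, time in s.
With the tool pointing down it reaches from about 0.375 to 0.975 m from the base axis. Payload 3.8 kg.
Tool frame: the origin (TCP) lies at the very end of the fingers, on their centre line; the grasp point (between the pads) lies 19 mm behind it (r.hold_point_z is the z of the grasp point in the tool frame, in m); z points along the fingers, y is the direction in which the jaws open and shut (so a half turn about z gives the same grasp; the last joint's range is limited). The gripper opens to 88 mm and grips with 3 to 60 N. Pads are 18 mm wide; open, the fingers measure 123 mm over their backs; the gripper's body (75 mm by 187 mm) begins 45 mm behind the grasp point.
Start: joints at [1.171, 0.264, 1.604, -0, 1.274, -0.037], TCP at [0.24, 0.631, 0.239] pointing down, gripper open.
Joint ranges: [-2.63, 2.63], [-0.94, 2.18], [0.31, 2.57], [-1.31, 4.45], [0, 2.66], [-2.55, 2.55]. Speed limits (rad/s): [2.57, 2.57, 3.14, 3.14, 3.14, 3.14].

### API

Orientations are given as a unit quaternion [w, x, y, z].
In Python, from bench import r gives the robot as it stands. Calls block until the motion is done:
- r.move_to(position, orientation): joint-space move of the TCP to a pose.
- r.movel(position, ori=None, v=0.15): straight line of the TCP; ori=None keeps the orientation; v is the mean speed in m/s.
- r.move_joints(angles): joint-space move.
- r.command_gripper(opening, squeeze=None): finger opening in m; squeeze is the grip in N (None keeps the last); returns when the fingers have stopped.
- r.wait(seconds).
- r.inverse_kinematics(position, orientation): joint angles nearest the present ones, or None.
- r.sense(): the state.
- r.grab_frame(name): name is "scene" or "top" or "wrist"; returns the picture (420x560x3 uint8, red, green, blue); there is no depth.
- r.get_calibration(name): a dict with "fx", "fy", "cx", "cy" (pixels), "camera_from_world" (4x4, takes a point from world to camera coordinates); the wrist camera has in their place "hand_eye" (4x4, takes a point from camera to tool coordinates, whose origin is the TCP and whose axes are the flange's). Camera axes: x right, y up, looking along -z (the intrinsics and any distortion apply to the point x, -y, -z); pixel columns grow to the right and rows downward; lengths in m; the calibration is good to about 2 mm. The wrist camera is an equidistant fisheye: a pixel r from the principal point sees the ray r / f radians off the axis. A picture is of the moment at which its call begins: read the wrist's pose just before it. get_calibration takes no time and is no camera call.
A pose or a line that the arm cannot do raises r.MotionError and nothing moves.
- r.job_done(): hands the job in, once; it reports no verdict.
The state is a dict: "time": time; "joint_pos": joint angles; "qd": joint speeds; "joint_torque": joint torques, N m; "tool_pos": TCP position; "eef_rot": TCP orientation; "wrist_force": force on the tool from outside, world axes, zero at the start; "moment": the same for the moment, N m; "finger_gap": finger opening in m.
Only numpy, scipy, OpenCV 4.12 (cv2) and the standard library are available. Lean on these libraries where they do the work, as an engineer would, in place of code of your own. Each camera call takes 0.05 s, during which the arm holds its last target.

## Working session

There is one attempt and no reset: what is moved stays moved. The work goes in short steps, each a Python script; the robot and the scene stay as the last script left them, time stands still between calls to the robot, and variables do not carry over. Pictures are saved under pics/ and viewed, and the job is handed in when it is done.

```bash
mkdir -p pics; ls; python3 - <<'E'
from bench import r
import cv2
s=r.sense();print(s)
for n in("scene","top","wrist"):
    im=r.grab_frame(n);cv2.imwrite(f"pics/{n}0.png",im[:,:,::-1]);print(n,r.get_calibration(n))
print(r.hold_point_z)
E
```

```text
pics
{'time': 0.0, 'joint_pos': array([ 1.17110733e+00,  2.64760250e-01,  1.60535397e+00, -3.64867931e-05,
        1.27368606e+00, -3.68926926e-02]), 'qd': array([-0.00039936, -0.00029753,  0.00143455, -0.00071235, -0.00024538,
        0.0006435 ]), 'joint_torque': array([ 8.04546266e-05, -5.02083707e+01, -3.56891406e+01,  7.28326058e-02,
        2.89051782e-02, -1.50673086e-04]), 'tool_pos': array([0.23928635, 0.63041462, 0.23739403]), 'eef_rot': array([-2.22019615e-04,  1.80399579e-01,  9.83592788e-01, -1.08139822e-03]), 'wrist_force': array([-0.70451167, -0.69631478,  0.03452624]), 'moment': array([-0.02555243,  0.00424334,  0.06123429]), 'finger_gap': 0.08821575527855383}
scene {'fx': 469.9939017824569, 'fy': 469.9939017824569, 'cx': 281.66069944662325, 'cy': 199.970120019861, 'camera_from_world': array([[-0.64972734,  0.76003044,  0.01442606,  0.35535504],
       [-0.59616888, -0.52123768,  0.61065042,  0.22224105],
       [ 0.47163231,  0.38815591,  0.79176887, -1.59102854],
       [ 0.        ,  0.        ,  0.        ,  1.        ]])}
top {'fx': 513.469815923336, 'fy': 513.46
[... 196 characters left out ...]
27369903e-03,  6.33091915e-02,
        -5.45028395e-01],
       [-6.33400441e-02, -1.80900529e-02,  9.97828036e-01,
        -1.31956652e+00],
       [ 0.00000000e+00,  0.00000000e+00,  0.00000000e+00,
         1.00000000e+00]])}
wrist {'fx': 325.19226210127806, 'fy': 325.19226210127806, 'cx': 273.0314318819986, 'cy': 212.02617068078573, 'hand_eye': array([[-2.92098255e-04,  9.50023868e-01,  3.12177138e-01,
         8.23443254e-02],
       [ 9.99999080e-01, -1.35989060e-04,  1.34952496e-03,
        -1.31042237e-05],
       [ 1.32453360e-03,  3.12177245e-01, -9.50022954e-01,
        -1.45946525e-01],
       [ 0.00000000e+00,  0.00000000e+00,  0.00000000e+00,
         1.00000000e+00]])}
-0.0187
```

View pics/scene0.png

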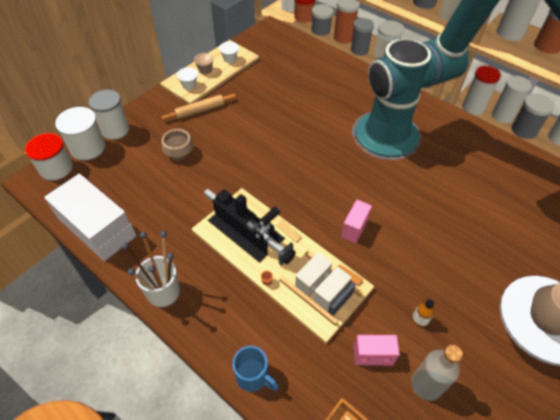

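View pics/top0.png

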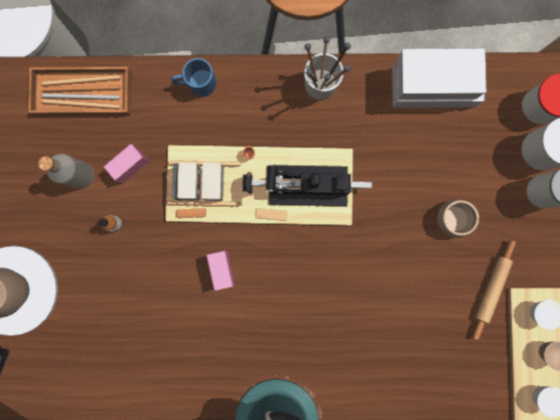

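View pics/wrist0.png

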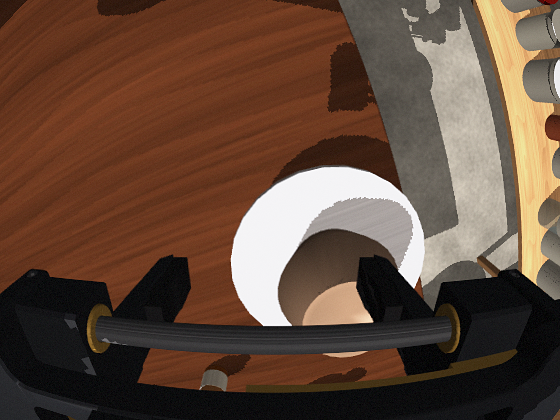

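The top view shows the clamp lying with its +y roughly along world +y (image left). The board spans columns 166–353 and rows 146–224, the mould sits at columns 176–222, and the housing is at 266–350. Next I'll measure the board.

```bash
cat > h.py <<'E'
import numpy as np,cv2
from scipy.spatial.transform import Rotation as R
def ray(cal,u,v):
    d=np.array([(u-cal['cx'])/cal['fx'],-(v-cal['cy'])/cal['fy'],-1.])
    T=np.linalg.inv(cal['camera_from_world']);return T[:3,3],T[:3,:3]@d
def onz(cal,u,v,z):
    o,d=ray(cal,u,v);return o+d*(z-o[2])/d[2]
def proj(cal,p):
    c=cal['camera_from_world']@np.append(p,1);return np.array([cal['cx']+cal['fx']*c[0]/-c[2],cal['cy']+cal['fy']*c[1]/c[2]])
def two(c1,p1,c2,p2):
    o1,d1=ray(c1,*p1);o2,d2=ray(c2,*p2)
    A=np.stack([d1,-d2],1);t=np.linalg.lstsq(A,o2-o1,rcond=None)[0]
    a=o1+d1*t[0];b=o2+d2*t[1];return (a+b)/2,np.linalg.norm(a-b)
E
python3 - <<'E'
from h import *
from bench import r
im=cv2.imread('pics/top0.png');c=r.get_calibration('top')
hsv=cv2.cvtColor(im,cv2.COLOR_BGR2HSV)
m=cv2.inRange(hsv,(15,40,140),(35,200,255));m[:, :140]=0;m[:,380:]=0;m[:130]=0;m[250:]=0
m=cv2.morphologyEx(m,cv2.MORPH_CLOSE,np.ones((5,5)))
cs,_=cv2.findContours(m,0,1);k=max(cs,key=cv2.contourArea)
rect=cv2.minAreaRect(cv2.convexHull(k));print(rect)
b=cv2.boxPoints(rect);P=np.array([onz(c,*q,0.018) for q in b]);print(b,P)
print(np.linalg.norm(P-np.roll(P,1,0),axis=1))
cv2.imwrite('pics/topz.png',cv2.resize(im[130:240,150:380],None,fx=3.45,fy=3.45,interpolation=cv2.INTER_CUBIC))
im=cv2.imread('pics/scene0.png')
cv2.imwrite('pics/scenez.png',cv2.resize(im[180:335,185:380],None,fx=3.8,fy=3.8,interpolation=cv2.INTER_CUBIC))
E
```

```text
((259.5076599121094, 184.57156372070312), (186.32742309570312, 77.7197494506836), 1.023030161857605)
[[165.66498 221.76187]
 [167.05261 144.0545 ]
 [353.35034 147.38126]
 [351.9627  225.08862]] [[ 0.51379548  0.28823417  0.018     ]
 [ 0.71855263  0.28705047  0.018     ]
 [ 0.70749972 -0.20216724  0.018     ]
 [ 0.5042799  -0.1963405   0.018     ]]
[0.48466809 0.20476057 0.48934256 0.20330333]
```

View pics/topz.png

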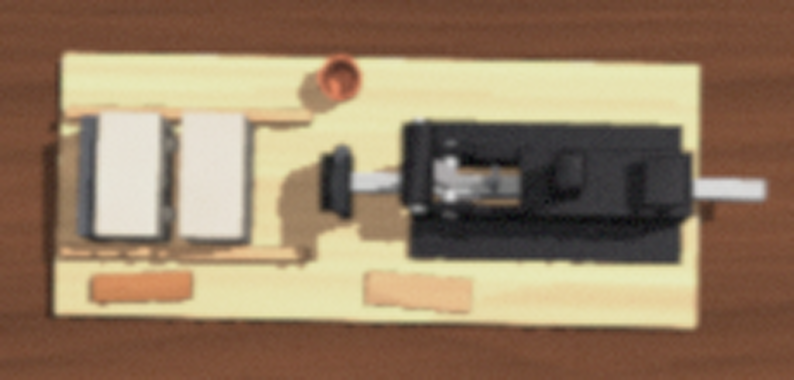

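View pics/scenez.png

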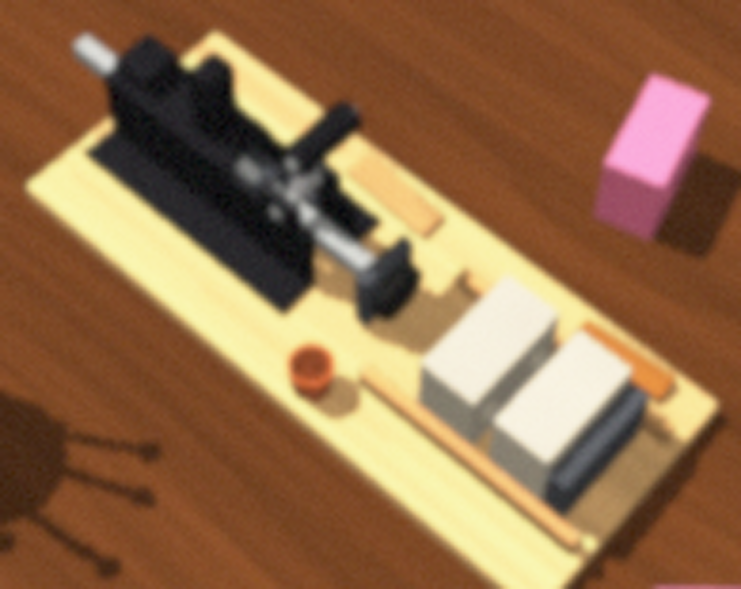

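In the crops the bar is at about top px (271,178). In the scene view it is near (270,215). I'll build the clamp frame from the board and cross-check it against the other points.

```bash
cat >> h.py <<'E'
O=np.array([0.6098,-0.0108,0.]);YAW=-0.021
def w(x,y,z):
    return O+np.array([np.cos(YAW)*x-np.sin(YAW)*y,np.sin(YAW)*x+np.cos(YAW)*y,z])
def cl(p):
    d=np.asarray(p)-O;return np.array([np.cos(YAW)*d[0]+np.sin(YAW)*d[1],-np.sin(YAW)*d[0]+np.cos(YAW)*d[1],d[2]])
E
python3 - <<'E'
from h import *
from bench import r
c=r.get_calibration('top');s=r.get_calibration('scene')
np.set_printoptions(precision=4,suppress=True)
T=lambda u,v:(150+u/3.45,130+v/3.45)
S=lambda u,v:(185+u/3.8,180+v/3.8)
print('bar2',[cl(two(c,T(417,165),s,S(325,135))[0]),two(c,T(417,165),s,S(325,135))[1]])
for n,uv,z in [('bar',(417,165),.171),('reltop',(665,187),.109),('grip',(568,170),.158),('mf left',(181,175),.09),('mf right',(247,177),.09),('mb l',(97,173),.09),('mb r',(160,173),.09),('pad',(326,182),.065),('headback',(351,182),.065),('cup',(341,78),.05),('bar end',(418,122),.171),('barend2',(417,211),.171)]:
    print(n,cl(onz(c,*T(*uv),z)))
L=[('bar',(0,.021,.170)),('rel',(0,-.152,.109)),('orig',(0,0,.088)),('cornerA',(.1,.297,.018)),('cB',(-.1,.297,.018)),('cC',(-.1,-.187,.018)),('cD',(.1,-.187,.018)),('be1',(.028,.021,.17)),('be2',(-.028,.021,.17))]
a=cv2.imread('pics/topz.png');b=cv2.imread('pics/scenez.png')
for n,p in L:
    q=(proj(c,w(*p))-[150,130])*3.45;cv2.circle(a,tuple(int(v) for v in q),4,(0,0,255),1)
    q=(proj(s,w(*p))-[185,180])*3.8;cv2.circle(b,tuple(int(v) for v in q),4,(0,0,255),1)
cv2.imwrite('pics/topz2.png',a);cv2.imwrite('pics/scenez2.png',b)
for a in ([.7071,.7071],[-.7071,.7071]):
    e=YAW/2
    for p in (w(0,.06,.15),w(0,-.152,.2)):
        q=R.from_euler('z',YAW)*R.from_quat([a[0],a[1],0,0]);q=q.as_quat();print(a,r.inverse_kinematics(p,[q[3],*q[:3]]))
E
```

```text
bar2 [array([-0.0026,  0.0218,  0.1759]), np.float64(0.002066504830100147)]
bar [-0.0013  0.0211  0.171 ]
reltop [-0.0061 -0.1521  0.109 ]
grip [-0.0013 -0.0808  0.158 ]
mf left [-0.0014  0.1924  0.09  ]
mf right [-0.002   0.1449  0.09  ]
mb l [-0.001   0.2529  0.09  ]
mb r [-0.0002  0.2075  0.09  ]
pad [-0.0017  0.0899  0.065 ]
headback [-0.0014  0.0717  0.065 ]
cup [0.0778 0.0818 0.05  ]
bar end [0.0277 0.021  0.171 ]
barend2 [-0.0323  0.0205  0.171 ]
[0.7071, 0.7071] [ 0.0397  0.2172  1.8312 -0.      1.0932  0.0607]
[0.7071, 0.7071] [-0.3018  0.2025  1.7516 -0.      1.1875 -0.2808]
[-0.7071, 0.7071] None
[-0.7071, 0.7071] None
```

View pics/topz2.png

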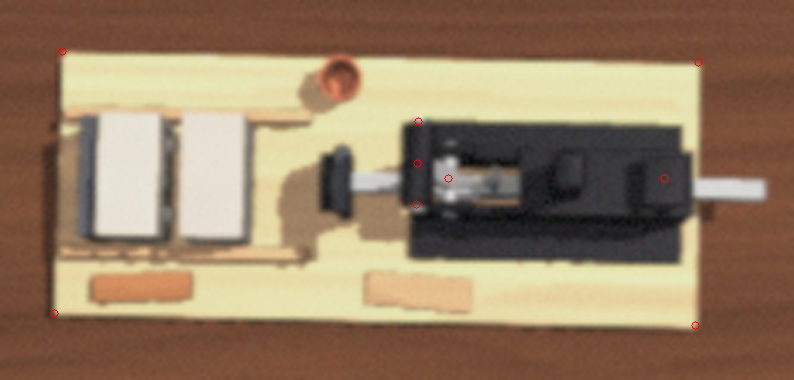

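View pics/scenez2.png

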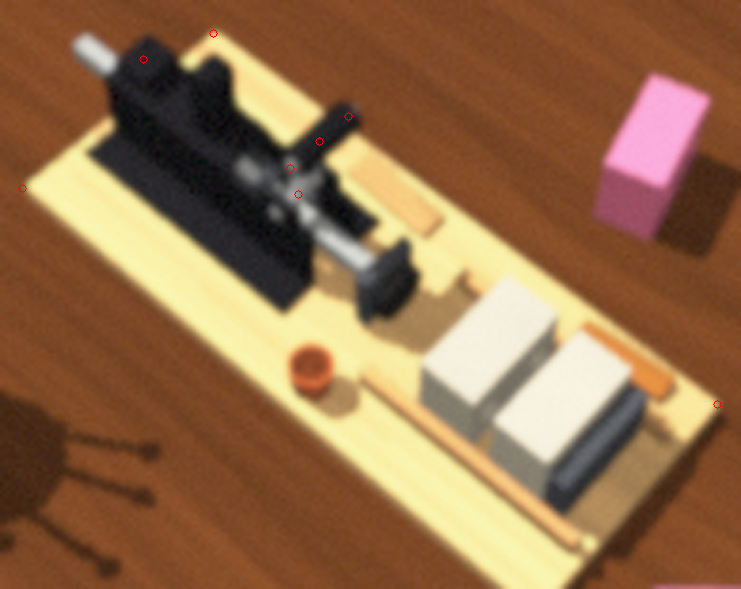

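The frame agrees with the board, bar and release to about 3 mm in both views. mould_back's origin is at y ≈ 0.2075, so the halves should meet at a travel of about 67 mm. I'll close the fingers, approach the +y side of the bar and look.

```bash
cat >> h.py <<'E'
q_=(R.from_euler('z',YAW)*R.from_quat([.70710678,.70710678,0,0])).as_quat()
Q=[q_[3],*q_[:3]]
def fy(s,axis=None):
    f=s['wrist_force'];return f[0]*-np.sin(YAW)+f[1]*np.cos(YAW)
E
python3 - <<'E'
from h import *
from bench import r
np.set_printoptions(precision=4,suppress=True)
p=r.sense()['tool_pos']
r.movel([p[0],p[1],.33],v=.25)
r.command_gripper(0.0,20)
r.move_to(w(0,.07,.30),Q)
r.movel(w(0,.07,.15),v=.2)
s=r.sense();print(s['time'],cl(s['tool_pos']),s['wrist_force'],s['finger_gap'])
cv2.imwrite('pics/w1.png',r.grab_frame('wrist')[:,:,::-1])
a=r.grab_frame('scene')[:,:,::-1];cv2.imwrite('pics/s1.png',cv2.resize(a[100:335,185:420],None,fx=2.5,fy=2.5))
for i in range(5): r.wait(.02);print(r.sense()['wrist_force'],r.sense()['time'])
E
```

```text
5.2917 [0.001  0.0703 0.1513] [0.2232 0.3543 0.2306] 0.0002897055041034736
[-0.4273  0.1757  0.2463] 5.4083
[-0.2     0.4551  0.446 ] 5.425
[ 0.7052 -0.6102  0.0746] 5.4417
[-0.0284  0.1788 -0.211 ] 5.4583
[-0.6211 -0.1407 -0.2053] 5.475
```

View pics/w1.png

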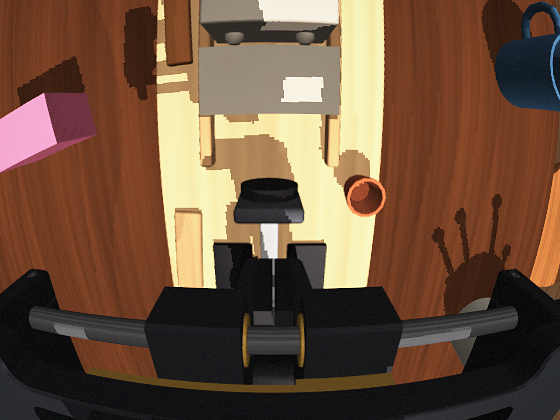

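View pics/s1.png

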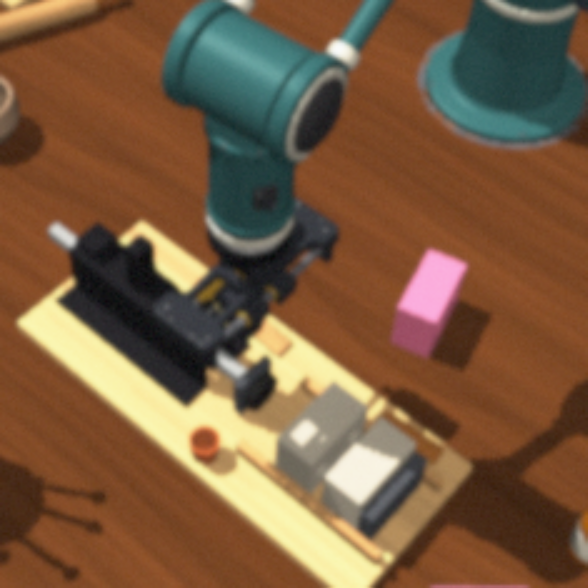

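The wrist view shows the fingers centred over the clamp, with the jaw head at (269,200), the front half at (270,80), and the gap and keys visible above it at row 37. The first stroke will be stepped, to find contact and characterise the force.

```bash
cat >> h.py <<'E'
def favg(r,n=4):
    F=[]
    for i in range(n):
        r.wait(.01);F.append(fy(r.sense()))
    return np.mean(F)
E
python3 - <<'E'
from h import *
from bench import r
np.set_printoptions(precision=4,suppress=True)
r.movel(w(0,.052,.15),v=.1)
f0=favg(r,8);print('f0',f0)
y=.052
while y>0.0:
    y-=.003
    r.movel(w(0,y,.15),v=.06)
    f=favg(r,2)-f0;s=r.sense();print(round(s['time'],3),round(cl(s['tool_pos'])[1],4),round(f,2))
    if f>12:break
    if y<.034: break
E
```

```text
f0 0.017956613071238914
6.142 0.049 -0.49
6.408 0.0459 0.74
6.675 0.0429 0.43
6.942 0.0406 3.96
7.208 0.038 5.24
7.475 0.0351 5.34
```

```bash
python3 - <<'E'
from h import *
from bench import r
for y in (.018,-.0005):
    r.movel(w(0,y,.15),v=.1)
    f=favg(r,3);s=r.sense();print(round(s['time'],3),cl(s['tool_pos']).round(4),round(f,2))
r.movel(w(0,.055,.15),v=.15)
print(r.sense()['time'],favg(r,4))
cv2.imwrite('pics/w2.png',r.grab_frame('wrist')[:,:,::-1])
E
```

```text
7.808 [-1.00e-04  1.89e-02  1.50e-01] 6.7
8.167 [-1.000e-04  2.000e-04  1.499e-01] 5.53
8.6833 -0.12752194171264492
```

View pics/w2.png

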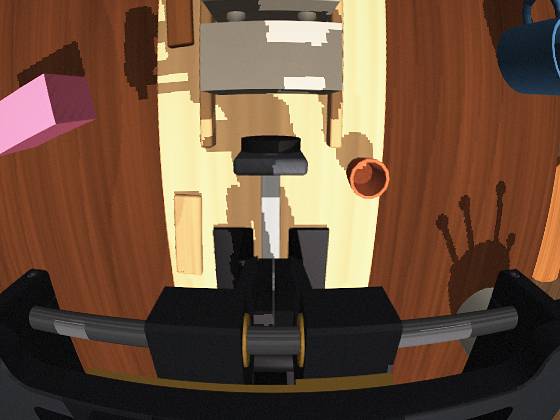

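```bash
cat >> h.py <<'E'
def wonz(cal,s_pos,u,v,z,quat=None):
    dx=u-cal['cx'];dy=v-cal['cy'];rr=np.hypot(dx,dy);th=rr/cal['fx']
    d=np.array([np.sin(th)*dx/rr,-np.sin(th)*dy/rr,-np.cos(th)])
    H=cal['hand_eye'];qq=Q if quat is None else quat
    Rw=R.from_quat([*qq[1:],qq[0]]).as_matrix()
    o=s_pos+Rw@H[:3,3];dd=Rw@H[:3,:3]@d
    return cl(o+dd*(z-o[2])/dd[2])
E
python3 - <<'E'
from h import *
from bench import r
np.set_printoptions(precision=4,suppress=True)
k=r.get_calibration('wrist');s=r.sense();print(cl(s['tool_pos']))
p1=w(.001,.0703,.1513);p2=s['tool_pos']
for n,p,v,z in [('jaw1 far',p1,200,.058),('jaw1 near',p1,222,.058),('jaw2 top line',p2,151,.058),('jaw2 bot',p2,174,.058),('mf rear top1',p1,114,.088),('mf rear top2',p2,94,.088),('mf +y top1',p1,47,.088),('mf +y 2',p2,22,.088),('mb top',p1,26,.088)]:
    print(n,wonz(k,p,270,v,z)[:2])
E
```

```text
[0.     0.0542 0.15  ]
jaw1 far [-0.0025  0.0827]
jaw1 near [-0.0025  0.0647]
jaw2 top line [-0.0034  0.1044]
jaw2 bot [-0.0034  0.0871]
mf rear top1 [-0.002   0.1483]
mf rear top2 [-0.003  0.145]
mf +y top1 [-0.002   0.1919]
mf +y 2 [-0.003   0.1923]
mb top [-0.002   0.2061]
```

Jaw travel came out at about 20–22 mm, which is four clicks. mould_back's face at y ≈ 0.206–0.208 agrees with the earlier estimate, so I'll do two more strokes to a travel of 60, still short of the meeting point.

```bash
python3 - <<'E'
from h import *
from bench import r
for k in range(2):
  for y in (.03,.015,-.0005):
    r.movel(w(0,y,.15),v=.12)
    f=favg(r,3);s=r.sense();print(round(s['time'],3),cl(s['tool_pos']).round(4)[1],round(f,2))
    if f>12: print('STOP');break
  r.movel(w(0,.055,.15),v=.15)
print(r.sense()['time'],favg(r,4),cl(r.sense()['tool_pos']))
cv2.imwrite('pics/w3.png',r.grab_frame('wrist')[:,:,::-1])
E
```

```text
9.15 0.0298 4.16
9.45 0.0154 4.73
9.75 0.0004 6.05
10.65 0.0296 4.3
10.95 0.0153 5.06
11.25 0.0002 5.66
11.7667 -0.27587108879469885 [1.88117227e-05 5.44096786e-02 1.49975119e-01]
```

View pics/w3.png

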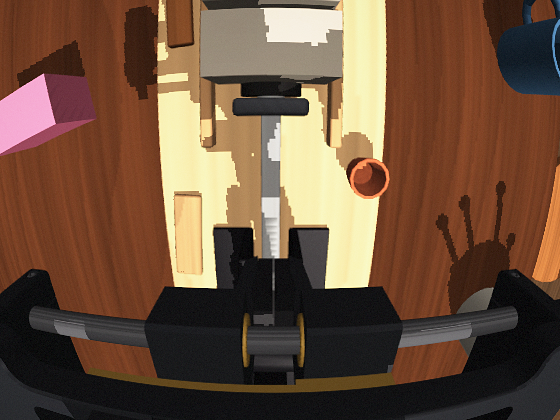

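Jaw and mould are in contact and the front half has slid. The next stroke is by feel: small steps, watching the force.

```bash
python3 - <<'E'
from h import *
from bench import r
f0=favg(r,6);print('f0',f0)
r.movel(w(0,.036,.15),v=.1)
y=.036
while y>.0:
    y-=.002
    r.movel(w(0,y,.15),v=.04)
    f=favg(r,4);s=r.sense();print(round(s['time'],3),cl(s['tool_pos']).round(4)[1],round(f,2))
    if f>14.5: print('STOP');break
cv2.imwrite('pics/w4.png',r.grab_frame('wrist')[:,:,::-1])
E
```

```text
f0 0.0853549801804157
12.525 0.0347 5.71
12.808 0.0331 6.86
13.092 0.0309 6.48
13.375 0.0293 7.15
13.658 0.0274 7.43
13.942 0.0255 7.63
14.225 0.0234 6.86
14.508 0.0212 6.92
14.792 0.0195 7.97
15.075 0.0178 9.05
15.358 0.0161 9.76
15.642 0.0144 11.16
15.925 0.0124 10.58
16.208 0.0109 12.24
16.492 0.0093 13.56
16.775 0.0076 14.67
STOP
```

View pics/w4.png

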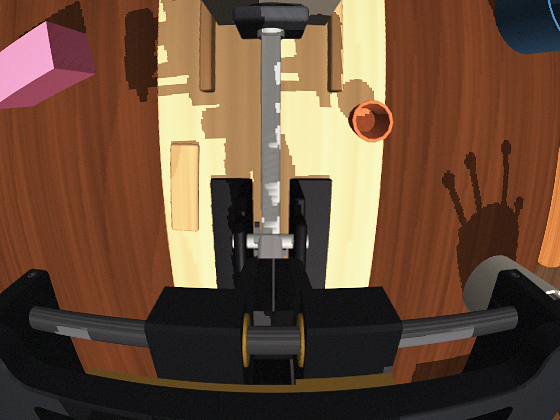

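Force rises from about 6.9 N at bar y ≈ 0.021, where the halves meet, to 14.7 N. I'll creep to about 16 N, let go, then feel the held squeeze by taking up the lost motion again.

```bash
python3 - <<'E'
from h import *
from bench import r
y=.0060-.0000
f=14.6
y=.006
while y>.0005:
    y-=.001
    r.movel(w(0,y,.15),v=.03)
    f=favg(r,5);s=r.sense();print(round(s['time'],3),cl(s['tool_pos']).round(4)[1],round(f,2))
    if f>15.6: print('STOP');break
r.movel(w(0,.052,.15),v=.12)
print('f0',favg(r,6),r.sense()['time'])
y=.045
while y>.035:
    y-=.0012
    r.movel(w(0,y,.15),v=.03)
    f=favg(r,4);s=r.sense();print(round(s['time'],3),cl(s['tool_pos']).round(4)[1],round(f,2))
    if f>14.5: print('STOP');break
r.movel(w(0,.060,.15),v=.12)
cv2.imwrite('pics/w5.png',r.grab_frame('wrist')[:,:,::-1])
print(cl(r.sense()['tool_pos']),r.sense()['time'])
E
```

```text
17.117 0.0083 13.38
17.408 0.0077 14.31
17.7 0.0069 15.02
17.992 0.0061 16.07
STOP
f0 -0.05892386666518044 18.6083
19.067 0.0433 0.34
19.35 0.0426 -0.41
19.633 0.0414 -0.13
19.917 0.0401 0.18
20.2 0.0389 0.36
20.483 0.0378 0.38
20.767 0.0365 0.68
21.05 0.0354 0.4
21.333 0.0344 1.87
[-1.73184563e-05  5.99086884e-02  1.49970271e-01] 21.75
```

View pics/w5.png

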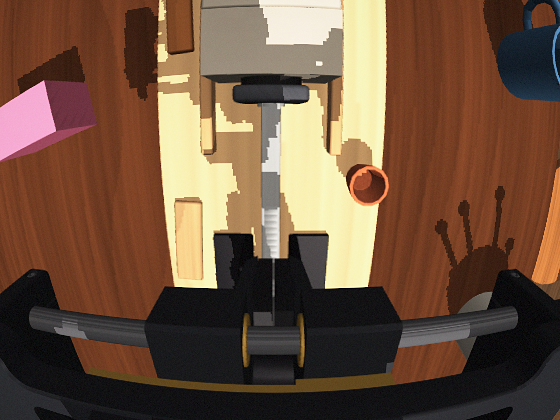

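Unexpected: on re-approach the bar gave no force until y ≈ 0.035, where it first touched at 0.042. I'll check whether the trigger came fully back.

```bash
python3 - <<'E'
from h import *
from bench import r
r.movel(w(0,.060,.26),v=.25)
r.movel(w(0,.10,.30),v=.25)
print(cl(r.sense()['tool_pos']),r.sense()['time'])
cv2.imwrite('pics/w6.png',r.grab_frame('wrist')[:,:,::-1])
a=r.grab_frame('top')[:,:,::-1]; a=cv2.resize(a[130:240,150:380],None,fx=3.45,fy=3.45,interpolation=cv2.INTER_CUBIC)
b=r.grab_frame('scene')[:,:,::-1]; b=cv2.resize(b[180:335,185:380],None,fx=3.8,fy=3.8,interpolation=cv2.INTER_CUBIC)
cv2.imwrite('pics/t6.png',a);cv2.imwrite('pics/s6.png',b)
E
```

```text
[-0.00040455  0.10013469  0.29838963] 22.7167
```

View pics/w6.png

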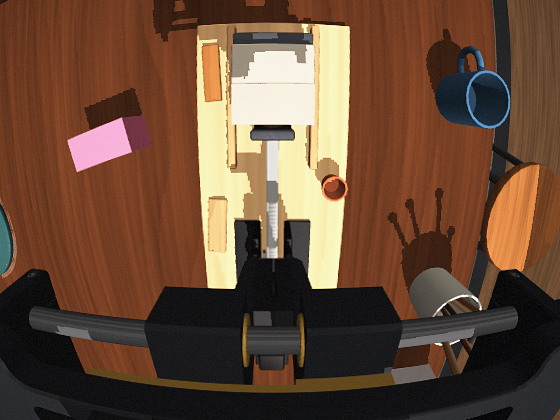

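View pics/s6.png

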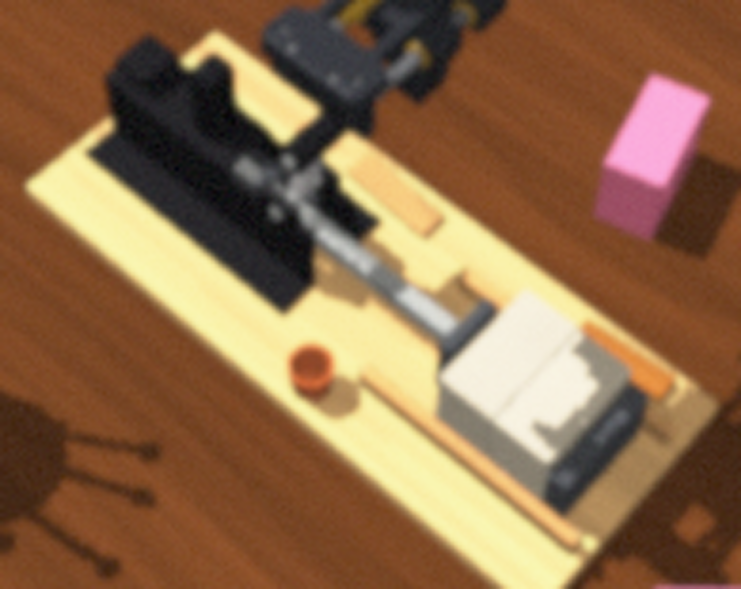

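View pics/t6.png

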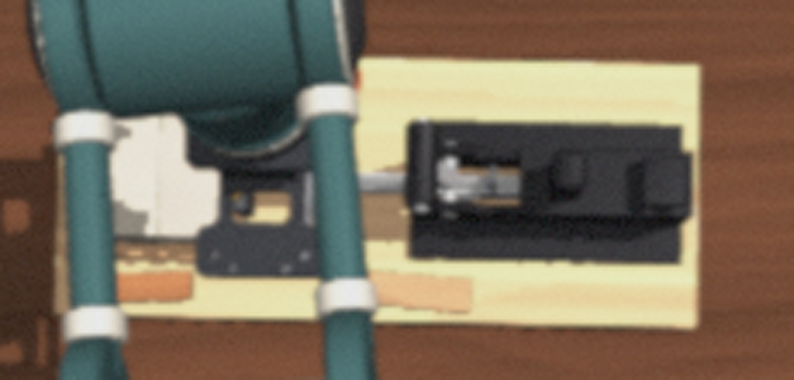

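```bash
python3 - <<'E'
from h import *
from bench import r
np.set_printoptions(precision=4,suppress=True)
k=r.get_calibration('wrist')
W=lambda n,p:None
pw={'w2':w(0,.0542,.15),'w3':w(0,.0544,.15),'w5':w(0,.0599,.15),'w6':w(0,.1001,.2984)}
for n,p in pw.items():
    im=cv2.imread(f'pics/{n}.png',0).astype(float)
    for x0,x1,t in((240,256,'head'),(210,232,'mould L'),(310,330,'mould R')):
        if n=='w6': x0,x1={'head':(254,264),'mould L':(234,248),'mould R':(297,312)}[t]
        g=im[:200,x0:x1].mean(1);d=np.diff(g);i=np.argsort(-abs(d))[:6]
        z=.058 if t=='head' else .018
        print(n,t,[(int(j),int(d[j]),round(float(wonz(k,p,(x0+x1)/2,j+.5,.058)[1]),4),round(float(wonz(k,p,(x0+x1)/2,j+.5,.088)[1]),4)) for j in sorted(i)])
a=cv2.imread('pics/topz.png',0);b=cv2.imread('pics/t6.png',0)
for n,i in(('t0',a),('t6',b)):
    g=i[125:150,395:450].mean(0);print(n,g.round().astype(int))
z=cv2.imread('pics/w5.png');y=cv2.imread('pics/w3.png')
cv2.imwrite('pics/cmp.png',np.hstack([cv2.resize(y[0:130,190:350],None,fx=2.4,fy=2.4),cv2.resize(z[0:130,190:350],None,fx=2.4,fy=2.4)]))
E
```

```text
w2 head [(20, 79, 0.202, 0.1937), (88, -107, 0.1506, 0.1487), (93, 76, 0.1469, 0.1455), (135, -62, 0.116, 0.1185), (174, 57, 0.0868, 0.093), (175, 60, 0.086, 0.0923)]
w2 mould L [(21, 50, 0.2022, 0.1938), (22, 32, 0.2014, 0.1931), (89, -83, 0.1504, 0.1486), (94, 73, 0.1467, 0.1453), (119, -50, 0.1283, 0.1292), (151, 69, 0.1045, 0.1084)]
w2 mould R [(20, 58, 0.2027, 0.1943), (21, 133, 0.2019, 0.1936), (76, 69, 0.1599, 0.1569), (89, -146, 0.1502, 0.1484), (93, 73, 0.1473, 0.1458), (94, 58, 0.1466, 0.1452)]
w3 head [(7, 104, 0.2126, 0.2029), (74, -69, 0.1611, 0.1579), (75, -32, 0.1604, 0.1573), (96, 97, 0.1449, 0.1438), (97, -97, 0.1441, 0.1431), (115, 75, 0.1309, 0.1316)]
w3 mould L [(8, 69, 0.2128, 0.2031), (9, 32, 0.212, 0.2024), (75, -70, 0.161, 0.1579), (83, 51, 0.1551, 0.1527), (119, -49, 0.1285, 0.1294), (151, 69, 0.1047, 0.1086)]
w3 mould R [(4, -60, 0.2158, 0.2057), (8, 138, 0.2125, 0.2029), (9, 62, 0.2117, 0.2022), (42, -40, 0.1857, 0.1795), (45, -37, 0.1834, 0.1775), (83, 64, 0.1549, 0.1525)]
w5 head [(4, -36, 0.2205, 0.2106), (6, 71, 0.2189, 0.2092), (73, -84, 0.1673, 0.1641
[... 692 characters left out ...]
 54, 0.2202, 0.2172), (152, -47, 0.1292, 0.1333), (172, 73, 0.1047, 0.1106)]
w6 mould R [(22, 58, 0.2868, 0.2787), (23, 98, 0.2856, 0.2775), (32, -86, 0.2741, 0.267), (43, 82, 0.2604, 0.2543), (44, 58, 0.2592, 0.2532), (62, 50, 0.2371, 0.2328)]
t0 [213 209 203 189 173 157 138 114  96  81  64  51  45  41  37  37  39  40
  41  43  45  47  48  50  52  54  56  58  58  58  58  56  54  52  49  46
  43  41  39  39  40  41  43  45  47  49  49  50  52  55  57  59  61  62
  62]
t6 [220 221 221 220 220 220 215 203 191 176 153 130 112  91  70  58  50  42
  37  38  40  42  44  47  52  57  61  65  70  74  76  77  77  75  71  67
  62  57  51  46  43  40  40  41  44  46  48  49  52  55  57  59  61  63
  64]
```

View pics/cmp.png

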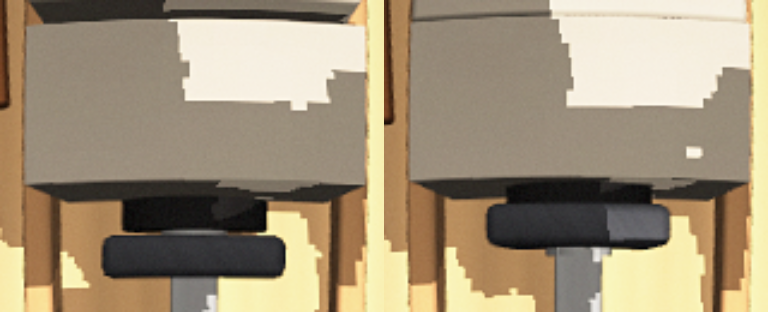

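Closed: the front half's +y edge at y = 0.209 meets the back half (0.2075–0.208), and no gap shows. The jaw head advanced 14–15 mm to the 75 mm click and the pad is squeezed about 5–8 mm, so it holds with roughly 9–16 N. Next is the release.

```bash
python3 - <<'E'
from h import *
from bench import r
r.movel(w(-.001,-.153,.28),v=.25)
r.movel(w(-.001,-.153,.125),v=.2)
a=r.grab_frame('scene')[:,:,::-1]; cv2.imwrite('pics/s7.png',cv2.resize(a[180:335,185:380],None,fx=3.8,fy=3.8,interpolation=cv2.INTER_CUBIC))
F=lambda n=4:np.mean([(r.wait(.01),r.sense()['wrist_force'][2])[1] for _ in range(n)])
print(F(6),cl(r.sense()['tool_pos']),r.sense()['time'])
z=.118;r.movel(w(-.001,-.153,z),v=.05)
f0=0
while z>.092:
    z-=.002
    r.movel(w(-.001,-.153,z),v=.04);f=F(3);s=r.sense();print(round(s['time'],2),cl(s['tool_pos'])[2].round(4),round(f,2))
    if f>13: break
r.wait(1.5)
cv2.imwrite('pics/w7.png',r.grab_frame('wrist')[:,:,::-1])
a=r.grab_frame('scene')[:,:,::-1]; cv2.imwrite('pics/s8.png',cv2.resize(a[180:335,185:380],None,fx=3.8,fy=3.8,interpolation=cv2.INTER_CUBIC))
print(F(),r.sense()['time'])
E
```

```text
-0.09900705383923386 [ 0.00053557 -0.15326463  0.12718662] 25.0583
25.62 0.1159 -0.05
25.9 0.1138 0.3
26.18 0.1118 -0.04
26.45 0.1098 -0.29
26.73 0.1084 2.94
27.0 0.1072 6.95
27.27 0.1058 9.72
27.55 0.1033 7.49
27.82 0.1013 7.41
28.1 0.0995 8.08
28.38 0.0993 17.23
16.96698852387288 30.0083
```

View pics/w7.png

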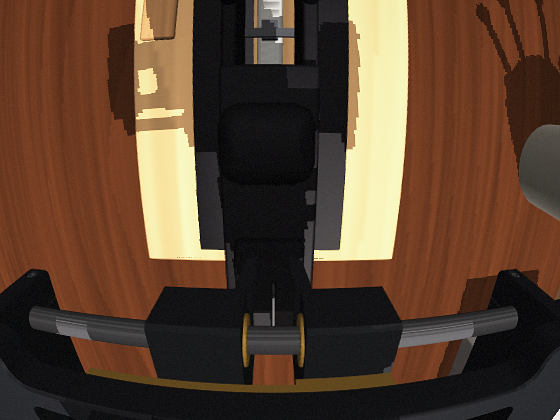

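View pics/s8.png

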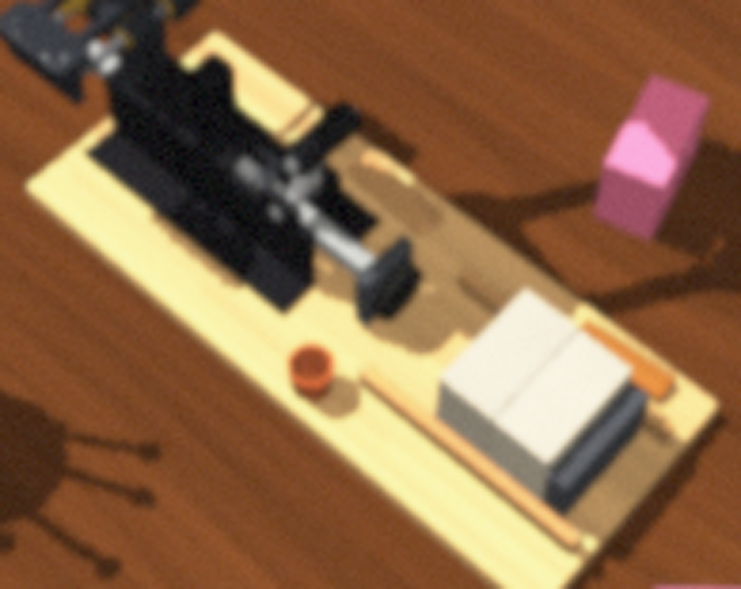

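View pics/s7.png

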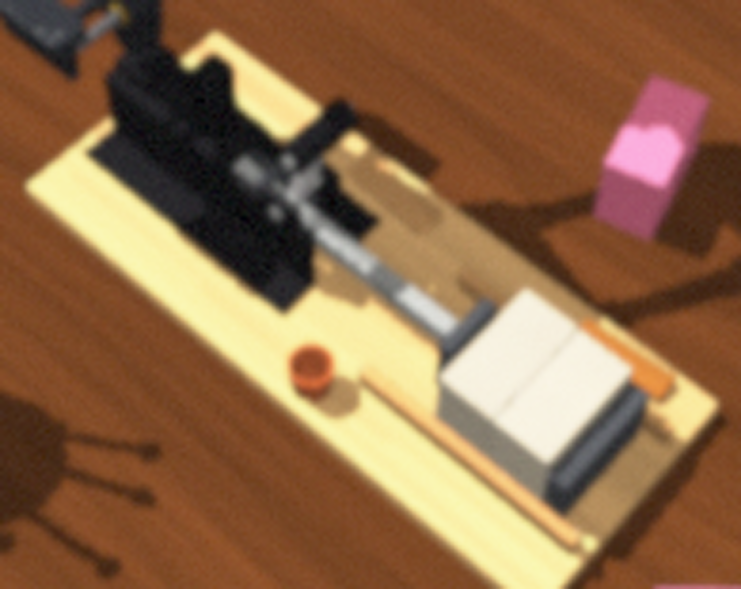

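s8 shows the jaw head at (390,280), the same pixels as at the start, so it is fully back, and the mould is closed. In s7, before the release, the jaw held the mould with nothing touching it. I'll lift off and check.

```bash
python3 - <<'E'
from h import *
from bench import r
r.movel(w(-.001,-.153,.125),v=.06)
r.movel(w(-.001,-.153,.28),v=.2)
r.movel(w(-.1,-.3,.33),v=.25)
r.wait(.3)
print(r.sense()['time'],r.sense()['wrist_force'])
a=r.grab_frame('top')[:,:,::-1]; a=cv2.resize(a[130:240,150:380],None,fx=3.45,fy=3.45,interpolation=cv2.INTER_CUBIC)
b=r.grab_frame('scene')[:,:,::-1]; b=cv2.resize(b[180:335,185:380],None,fx=3.8,fy=3.8,interpolation=cv2.INTER_CUBIC)
cv2.imwrite('pics/t9.png',a);cv2.imwrite('pics/s9.png',b)
E
```

```text
32.75 [0.11741026 0.37330456 0.97630417]
```

View pics/t9.png

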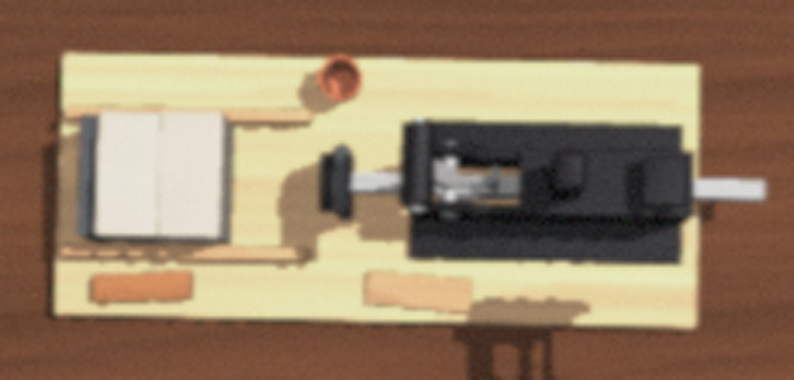

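View pics/s9.png

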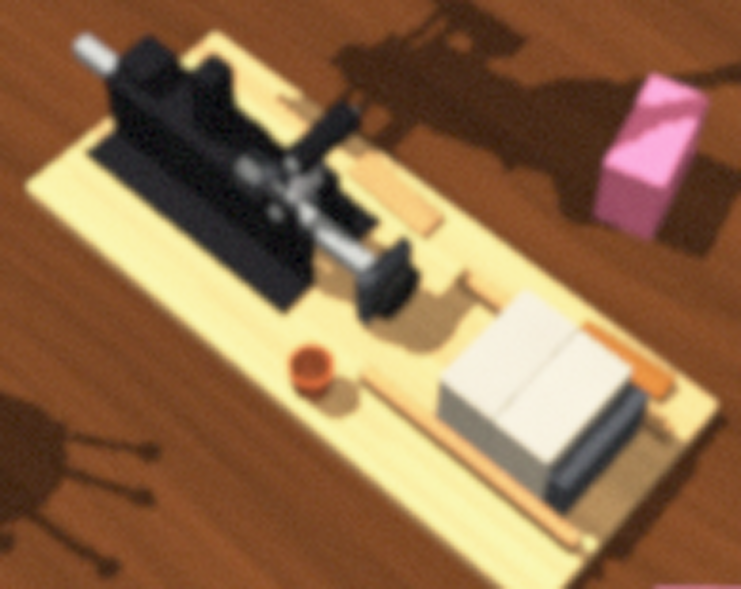

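The jaw, trigger, cup and wood pieces sit exactly where they started. Only the mould's front half has moved, and its seam is a thin line.

```bash
python3 - <<'E'
from bench import r
r.job_done();print(r.sense()['time'])
E
```

```text
the job is handed in; nothing more can be done
the job is handed in; nothing more can be done
```

The mould is closed, the jaw is fully back, and the job was handed in at about 33 s of the 56 s allowed.

**Pumping:** I made three plain strokes to about 60 mm of travel. A fourth stroke was stepped by feel: the halves met at about 6.9 N on the bar, and I stopped at 16.1 N. By the task's figures that is about 20 N at the jaw. An estimate from the camera-measured pad squeeze gave up to about 23 N, still under the 28 N limit.

**Hold:** With the trigger let go, the jaw stayed at about the 75 mm click. I put the holding force at 9–16 N, from pad squeeze and travel; it was not measured directly.

**Release:** I pressed the release to its bottom stop. The reading was about 17 N there, slightly above the suggested 15 N, and I held it for about 1.5 s.

**Final checks:** The last top and scene pictures show:
- the mould closed with only a hairline seam;
- the jaw and trigger back at their starting pixels;
- the cup, wedge and rib not moved, and the gripper clear of everything.

The last pictures were cropped to the clamp, so I did not re-check the bottle and pot. The arm never went near them at low height.

**What disagreed:**
- **Trigger return:** After the last stroke the trigger rested about 3–7 mm short of its rest position until the release was pressed. I planned to re-feel the held squeeze, but for this reason the check reached only about 2 N and told me nothing, so I relied on the pictures.
- **Meeting point:** The force estimate put it at about 70 mm of travel, while the cameras put it at about 67 mm.

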